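# Set the length stop of a bench fence

### The arm

A 6-joint arm with a two-finger parallel gripper is mounted at the origin on a cart in front of the work surface, level with it; the furniture and walls round the work are solid. World frame = base frame: x ahead of the robot, y to its left, z up, the work surface at z = 0. Lengths are in m, angles in rad, forces in N, time in s.
With the tool pointing down it reaches from about 0.4 to 0.825 m from the base axis. Payload 7 kg.
Tool frame: the origin (TCP) lies at the very end of the fingers, on their centre line; the grasp point (between the pads) lies 19 mm behind it (arm.grip_point_offset is the distance from the TCP to the grasp point, in m); z points along the fingers, y is the line along which they close (so a half turn about z gives the same grasp; the last joint's range is limited). The gripper opens to 88 mm and grips with 3 to 60 N. Pads are 19 mm wide; open, the fingers measure 130 mm over their backs; the gripper's body (78 mm by 193 mm) begins 47 mm behind the grasp point.
Start: joints at [1.403, 0.359, 0.012, 0, -1.224, -0.288], TCP at [0.297, 0.606, 0.227] pointing down, gripper open.
Joint ranges: [-3.07, 3.07], [-1.43, 2.12], [-1.02, 1.25], [-3.03, 1.67], [-3.05, -0], [-3.03, 3.03]. Speed limits (rad/s): [2.39, 2.39, 3.01, 3.14, 3.14, 3.14].

### API

Orientations are given as [roll, pitch, yaw] about the fixed x, y, z axes, in that order (R = Rz(yaw) Ry(pitch) Rx(roll)).
In Python, from station import arm, cams gives the robot as it stands.
- The arm moves only by the shell command python3 -m handwheel 'ROWS' [FORCE]. ROWS is JSON, a list that holds one entry, the list of rows, each a list of 7 numbers: the shift along the tool's x, y, z normalised to -1 to 1, where 1 is 0.08 m, then the turn, a rotation vector about the tool's x, y, z normalised to -1 to 1, where 1 is 0.5 rad, then the closure in counts, from 0 (fully open) to 255 (shut). In form: [[[x, y, z, wx, wy, wz, hand], ...]]. A call has 1 to 5 rows; each row is the pose to reach, as a shift and turn from the pose commanded when the call began, along the tool's axes at that moment; what a row does not reach only later rows make up. A row lasts 1/8 s, in which the tool goes at most 62.5 mm and 10.7 degrees, less where a joint would pass 70% of its speed; a pose out of reach is approached as far as the arm can. A call with a number of a shift or a turn outside -1 to 1 is refused whole. A call with a gripper value outside its range is refused whole. The fingers move at their own pace and stop on an object; FORCE is the grip in N (left out, the last holds). Time passes only in rows, so rows that repeat a pose let the fingers close. It gives the time, the measured TCP pose, the force, the opening and the grip force at its end, in the units of the state.
- arm.get_state(): the state, without advancing time (a new reading comes with each control period).
- cams.grab_frame(name): name is "scene" or "top" or "wrist"; returns the picture (384x512x3 uint8, blue, green, red); there is no depth.
- cams.camera_info(name): a dict with "camera_matrix" (3x3 intrinsics, pixels), "dist_coeffs" ([k1, k2, p1, p2, k3] as OpenCV has them; the pictures are not rectified), "R" (3x3) and "t" (3): a world point X has camera coordinates R X + t; the wrist camera has in their place "hand_eye" (4x4, takes a point from camera to tool coordinates, whose origin is the TCP and whose axes are the flange's). Camera axes: x right, y down, z forward; pixel columns grow to the right and rows downward; lengths in m; the calibration is good to about 2 mm. A picture is of the moment at which its call begins: read the wrist's pose just before it. camera_info takes no time and is no camera call.
- arm.job_done(): hands the job in; it is judged then, once.
The state is a dict: "t": time; "q": joint angles; "qd": joint speeds; "joint_efforts": joint torques, N m; "eef_pos": TCP position; "ee_rot": TCP orientation; "force": force on the tool from outside, world axes, zero at the start; "moment": the same for the moment, N m; "width": finger opening in m; "gripper_force": force on a finger pad.
Only numpy, scipy, OpenCV 4.12 (cv2) and the standard library are available. Lean on these libraries where they do the work, as an engineer would, in place of code of your own. Each camera call takes 0.05 s, during which the arm holds its last target. There are 200 camera calls.

### The job

Set the length stop on the bench fence: with the fingertips press the ribbed pad in the middle of the slider down to free its brake and, keeping it pressed, push the slider along the rail until it butts against the stop that has the upright pin. Then let the pad spring up so that the brake grips, and move clear. Only press and push, with nothing lifted; do not force the slider while its brake is on, and leave the pen, the wood offcut and the bolt where they lie.

Things in the scene. Friction and masses are not known exactly. Their poses are not given: they have to be found in the camera images.
- fence: The fence, fixed to the bench: a plywood board 130 x 420 x 18 mm with an aluminium slotted rail 60 mm wide along its middle, rail top 38 mm above the bench. Origin: centre of the board's underside, on the bench. Its y axis runs along the rail, x across it, z up. Its place and yaw vary.
- slider_mid (a point): Centre of the slider's underside, 38.5 mm above the bench, axes as the fence. The slider is a grey metal frame 90 mm long along the rail (end faces 45 mm from this point), 96 mm wide. Its side bars flank the pad with 3 mm play and reach 54 mm above the bench, level with the fully pressed pad. A 13 mm thick shoulder across each end reaches 64 mm above the bench; they stand 64 mm apart inside.
- pad_top (a point): Centre of the top of the ribbed black brake pad, in the middle of the slider, 60 mm above the bench when up. The pad's top is 60 mm along the rail and 44 mm wide; it goes straight down 6 mm at most and springs back by itself. It starts to move at about 4.3 N and bottoms at about 6.7 N.
- brake (a joint): Travel of the pad, m: 0 up (brake gripping, roughly 9 to 15 N needed to shove the slider), 0.006 fully down. The brake lets go at about 0.002; the slider then runs with about 1 to 2 N, so that fingertips pressing on the pad can carry it along by friction, or push it by a shoulder.
- slider (a joint): Position of the slider along the rail, m, growing to the fence's +y; 0 with the slider in the middle of the fence.
- pin_stop: The stop to go to: an aluminium block clamped on the rail, 24 mm long along the rail, 76 mm wide, from 38 to 58 mm above the bench, with a small black thumb screw on each side and an upright steel pin with a 16 mm ball head, top 88 mm above the bench. Origin: centre of the block's underside on the rail's centre line. It may be on either side of the slider. With the slider butted against it, this origin is 57 mm from slider_mid.
- plain_stop: The other stop, at the other end: the same block without a pin. Origin as for pin_stop.
- pen: Black marker pen, 17 x 135 x 17 mm, lying on the bench behind the fence. Leave it.
- offcut: Pine offcut 60 x 90 x 19 mm lying to the right of the fence. Leave it.
- bolt: M12 bolt, 82 mm long, lying to the right of the fence. Leave it.

How it is judged:
By the outcome, as a careful person would: the job done as asked, in the order asked, and still so for the second after the job is handed in, with the robot touching nothing.
It also fails if it takes over 35 s, if anything falls off the work surface, if the arm or the gripper's body presses on something with over 40 N, if the wrist force passes 120 N, or if a joint passes its speed limit or range.

## Working session

There is one attempt and no reset: what is moved stays moved. The work goes in short steps, Python scripts to look and compute and a shell command to move; the robot and the scene stay as the last step left them, time stands still between calls to the robot, and variables do not carry over. Pictures are saved under pics/ and viewed, at most 10 in all, crops included, and the job is handed in when it is done.

```bash
mkdir -p pics; python3 - <<'E'
from station import arm,cams
import cv2
s=arm.get_state();print(s)
for n in("scene","top"):
    cv2.imwrite(f"pics/{n}0.png",cams.grab_frame(n)); 
    i=cams.camera_info(n);print(n,i)
E
```

```text
{'t': 0.0, 'q': array([ 1.40308543e+00,  3.59388820e-01,  1.10560125e-02, -3.51844337e-04,
       -1.22409319e+00, -2.88096076e-01]), 'qd': array([ 1.28035831e-04, -6.21365072e-04, -6.27986181e-05,  5.76787717e-04,
        2.63339471e-03,  9.11710220e-04]), 'joint_efforts': array([ 1.42080757e-03, -5.82723856e+01,  2.93050396e+01,  6.99701115e+00,
        7.12331981e-03, -1.60876893e-04]), 'eef_pos': array([0.29693693, 0.60563345, 0.22561989]), 'ee_rot': array([ 3.13993616e+00, -1.45956255e-04, -4.55926683e-01]), 'force': array([-0.12008151,  0.47105939, -0.64974504]), 'moment': array([-0.05063182,  0.04331448,  0.02204553]), 'gripper_force': 0.0, 'width': 0.08772031576384198}
scene {'camera_matrix': array([[385.17792052,   0.        , 254.88584117],
       [  0.        , 385.17792052, 188.60206262],
       [  0.        ,   0.        ,   1.        ]]), 'dist_coeffs': array([-0.11776792,  0.        ,  0.        ,  0.        ,  0.        ]), 'R': array([[ 0.78684731, -0.61665805,  0.02457989],
       [-0.30836604, -0.42734671, -0.84987362],
       [ 0.53458554,  0.66114117, -0.52641301]]), 't': array([-0.51748239,  0.1175119 ,  0.73161556])}
top {'camera_matrix': array([[411.44781054,   0.        , 250.52491973],
       [  0.        , 411.44781054, 186.84328354],
       [  0.        ,   0.        ,   1.        ]]), 'dist_coeffs': array([0.03085398, 0.        , 0.        , 0.        , 0.        ]), 'R': array([[ 0.01317147, -0.99977619, -0.01655572],
       [-0.98752146, -0.01040787, -0.15714017],
       [ 0.15693269,  0.0184189 , -0.98743753]]), 't': array([-0.18989081,  0.53166126,  1.05556366])}
```

View pics/scene0.png

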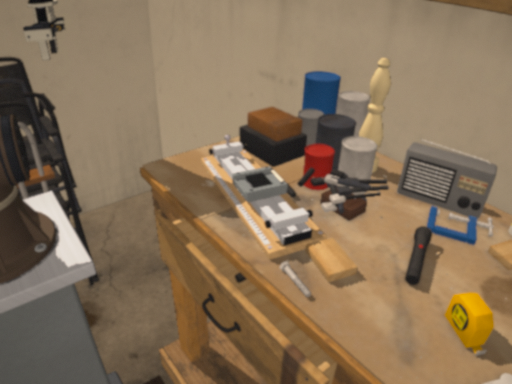

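View pics/top0.png

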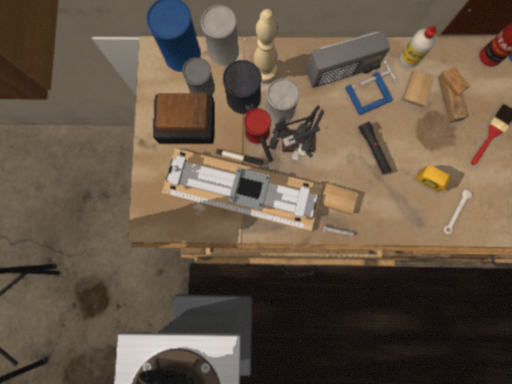

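The scene view shows the fence at about (255,195) and the slider pad at about (262,180). The top view shows the fence from (165,170) to (320,210) and the pad near (250,187). I need enlarged crops to tell which stop carries the pin.

```bash
python3 - <<'E'
import cv2
a=cv2.imread("pics/top0.png")[140:240,155:325];a=cv2.resize(a,None,fx=4.6,fy=4.6,interpolation=cv2.INTER_CUBIC)
cv2.imwrite("pics/topc.png",a)
a=cv2.imread("pics/scene0.png")[130:260,195:330];a=cv2.resize(a,None,fx=4.6,fy=4.6,interpolation=cv2.INTER_CUBIC)
cv2.imwrite("pics/scc.png",a)
E
```

```text
(no output)
```

View pics/topc.png

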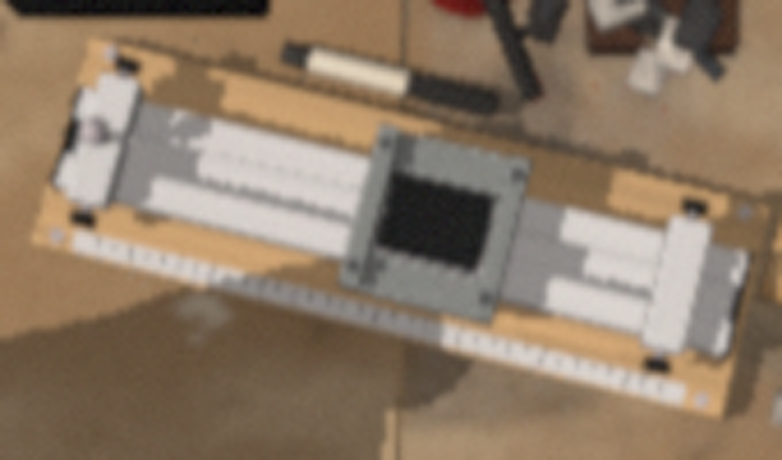

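View pics/scc.png

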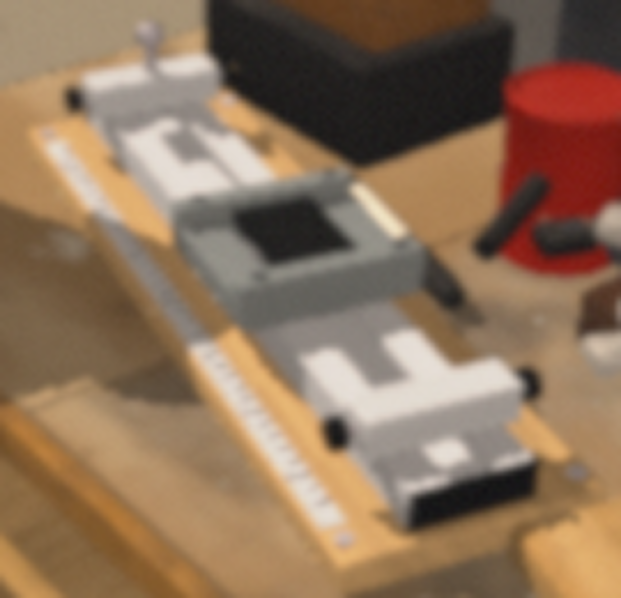

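The pin, with its ball at crop (95,128), is on the left stop in the top view. The pad is at crop (437,220) and the pen is behind the fence. Next I turn these pixels into positions.

```bash
cat > h.py <<'E'
import numpy as np,cv2
from station import arm,cams
def ray(n,px,z):
    i=cams.camera_info(n);p=cv2.undistortPoints(np.array(px,float).reshape(-1,1,2),i["camera_matrix"],i["dist_coeffs"]).reshape(-1,2)
    R,t=i["R"],i["t"];c=-R.T@t
    d=np.c_[p,np.ones(len(p))]@R
    return c+d*((z-c[2])/d[:,2])[:,None]
def topc(px,z): return ray("top",(np.array(px,float)+.5)/4.6-.5+[155,140],z)
def scc(px,z): return ray("scene",(np.array(px,float)+.5)/4.6-.5+[195,130],z)
E
python3 - <<'E'
from h import *
np.set_printoptions(precision=4,suppress=True)
b=topc([(92,38),(770,195),(725,415),(35,240)],.018)
print(b,b.mean(0)); 
for v in (b[0]-b[1],b[3]-b[2],b[0]-b[3],b[1]-b[2]): print(np.linalg.norm(v),np.degrees(np.arctan2(v[1],v[0])))
s=topc([(378,125),(530,155),(490,320),(342,285)],.064);print(s,s.mean(0))
p=topc([(392,172),(495,190),(475,270),(378,248)],.06);print(p.mean(0))
print("pin face",topc([(140,78),(108,208)],.058)); print("ball",topc([(95,128)],.08))
print("plain face",topc([(680,208),(645,345)],.058))
print("scene: slider", scc([(345,172),(423,250),(245,310),(177,210)],.064),"board",scc([(35,130),(345,570)],.018),"pinface",scc([(218,80),(95,112)],.058))
E
```

```text
[[ 0.6444  0.0283  0.018 ]
 [ 0.5528 -0.377   0.018 ]
 [ 0.4232 -0.3491  0.018 ]
 [ 0.5213  0.0569  0.018 ]] [ 0.5354 -0.1602  0.018 ]
0.41543681946223493 77.26637134470138
0.4176835619346023 76.41224740695633
0.1263366618457445 -13.086764266614722
0.1325681786806245 -12.119169970958096
[[ 0.5831 -0.1472  0.064 ]
 [ 0.5665 -0.2341  0.064 ]
 [ 0.472  -0.2122  0.064 ]
 [ 0.4909 -0.1286  0.064 ]] [ 0.5282 -0.1805  0.064 ]
[ 0.5292 -0.1804  0.06  ]
pin face [[ 0.6107 -0.0089  0.058 ]
 [ 0.5344  0.0066  0.058 ]]
ball [[0.5765 0.0114 0.08  ]]
plain face [[ 0.5379 -0.3196  0.058 ]
 [ 0.4596 -0.2995  0.058 ]]
scene: slider [[ 0.5806 -0.1521  0.064 ]
 [ 0.5611 -0.2333  0.064 ]
 [ 0.4607 -0.2253  0.064 ]
 [ 0.4881 -0.1339  0.064 ]] board [[ 0.5212  0.0576  0.018 ]
 [ 0.4198 -0.3474  0.018 ]] pinface [[ 0.5994 -0.0172  0.058 ]
 [ 0.5201 -0.0106  0.058 ]]
```

```bash
python3 -m handwheel '[[[0.5,0.5,0,0,0,-0.227,255],[1,1,0,0,0,-0.454,255],[1,1,0,0,0,-0.454,255]]]' 20
for i in 1; do python3 -m handwheel '[[[0.25,0.6,0,0,0,0,255],[0.5,1,0,0,0,0,255]]]'; done
python3 -c "
from h import *
s=arm.get_state();y=-.229
d=np.array([.5285,-.1804])-s['eef_pos'][:2];print(s['ee_rot'],s['width'],'need x,y',d@[np.cos(y),np.sin(y)],d@[np.sin(y),-np.cos(y)])"
```

```text
t: 0.48
eef_pos: [0.3345, 0.4958, 0.227]
ee_rot: [3.141, 0.0, -0.23]
force: [-0.0, 1.1, 0.2]
width: 0.0631
gripper_force: 0.0
t: 0.72
eef_pos: [0.3543, 0.4107, 0.2262]
ee_rot: [3.141, 0.0, -0.229]
force: [-0.0, -0.1, -0.0]
width: 0.0432
gripper_force: 0.0
[ 3.14088087e+00  3.14742082e-04 -2.28798010e-01] 0.043179184108944065 need x,y 0.3038337754989683 0.5361723533732056
```

```bash
python3 -m handwheel '[[[0.28,0.5,0,0,0,0,255],[0.55,1,0,0,0,0,255]]]' >/dev/null
python3 -m handwheel '[[[0.28,0.5,0,0,0,0,255],[0.55,1,0,0,0,0,255]]]' >/dev/null
python3 -m handwheel '[[[0.28,0.5,0,0,0,0,255],[0.55,1,0,0,0,0,255]]]' >/dev/null
python3 -m handwheel '[[[0.28,0.5,0,0,0,0,255],[0.55,1,0,0,0,0,255]]]' >/dev/null
python3 -m handwheel '[[[0.28,0.5,0,0,0,0,255],[0.55,1,0,0,0,0,255]]]' >/dev/null
python3 -m handwheel '[[[0.28,0.5,0,0,0,0,255],[0.55,1,0,0,0,0,255],[0.55,1,0,0,0,0,255],[0.55,1,0,0,0,0,255]]]'
cat > w.py <<'E'
from h import *
import sys
s=arm.get_state();y=-.229
d=np.array([.5285,-.1804])-s['eef_pos'][:2];print(s['t'],s['ee_rot'],s['eef_pos'],s['force'],'need x,y',d@[np.cos(y),np.sin(y)],d@[np.sin(y),-np.cos(y)])
if len(sys.argv)>1:
    for n in("wrist","top"):cv2.imwrite(f"pics/{n}{sys.argv[1]}.png",cams.grab_frame(n))
    print(cams.camera_info("wrist"))
E
python3 w.py 1
```

```text
t: 2.48
eef_pos: [0.5027, -0.1152, 0.2262]
ee_rot: [3.142, 0.001, -0.23]
force: [0.0, -0.5, -0.8]
width: 0.0004
gripper_force: 0.0
2.475 [ 3.14155627e+00  8.05612626e-04 -2.29872875e-01] [ 0.50274339 -0.11519966  0.22616818] [ 0.03825237 -0.53217974 -0.79230818] need x,y 0.039884923591545246 0.057651369677266244
{'camera_matrix': array([[321.00312088,   0.        , 255.89281676],
       [  0.        , 321.00312088, 197.30141635],
       [  0.        ,   0.        ,   1.        ]]), 'dist_coeffs': array([0.01888752, 0.        , 0.        , 0.        , 0.        ]), 'hand_eye': array([[ 1.11226160e-04, -9.63469526e-01, -2.67817959e-01,
         7.16852368e-02],
       [ 9.99999925e-01,  7.56648269e-06,  3.88084790e-04,
         2.52099057e-04],
       [-3.71881428e-04, -2.67817982e-01,  9.63469455e-01,
        -1.58940879e-01],
       [ 0.00000000e+00,  0.00000000e+00,  0.00000000e+00,
         1.00000000e+00]])}
```

View pics/wrist1.png

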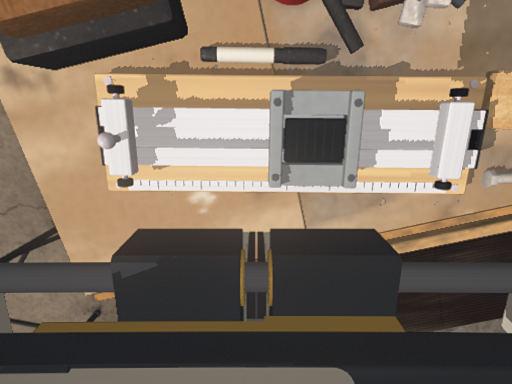

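The wrist view shows the rail level in the picture. The pad is centred at about (315,141), the slider's end faces are at columns 270 and 362, and the pin stop is on the left with its inner top edge at about column 131.

```bash
python3 - <<'E'
from h import *
from scipy.spatial.transform import Rotation as Ro
np.set_printoptions(precision=4,suppress=True)
i=cams.camera_info("wrist");H=i["hand_eye"]
T=np.eye(4);T[:3,:3]=Ro.from_euler("xyz",[3.14155627,8.05e-4,-.22987]).as_matrix();T[:3,3]=[.50274339,-.11519966,.22616818]
M=T@H;c=M[:3,3]
def f(px,z):
    p=cv2.undistortPoints(np.array(px,float).reshape(-1,1,2),i["camera_matrix"],i["dist_coeffs"]).reshape(-1,2)
    d=np.c_[p,np.ones(len(p))]@M[:3,:3].T
    return c+d*((z-c[2])/d[:,2])[:,None]
s=f([(271,91),(362,92),(357,188),(269,187)],.064);print(s,s.mean(0))
print("pad",f([(284,118),(346,119),(344,163),(284,163)],.06).mean(0))
r=f([(140,107),(430,107)],.038);v=r[0]-r[1];print("rail ang",np.degrees(np.arctan2(v[1],v[0])))
r=f([(95,73),(475,76)],.018);v=r[0]-r[1];print("board ang",np.degrees(np.arctan2(v[1],v[0])))
pf=f([(132,97),(135,174)],.058);print(pf,pf.mean(0))
u=np.array([np.cos(np.radians(76.9)),np.sin(np.radians(76.9)),0])
print("gap",(pf.mean(0)-s.mean(0))@u-.045)
y=-.229;d=s.mean(0)[:2]-T[:2,3];print('need',d@[np.cos(y),np.sin(y)],d@[np.sin(y),-np.cos(y)])
E
```

```text
[[ 0.5841 -0.1493  0.064 ]
 [ 0.5634 -0.2331  0.064 ]
 [ 0.4714 -0.215   0.064 ]
 [ 0.4931 -0.1272  0.064 ]] [ 0.528  -0.1812  0.064 ]
pad [ 0.5278 -0.1817  0.06  ]
rail ang 76.78407057186428
board ang 76.34815103337283
[[ 0.6093 -0.0173  0.058 ]
 [ 0.5366  0.0048  0.058 ]] [ 0.573  -0.0062  0.058 ]
gap 0.13557560115938788
need 0.03955340647744957 0.05850439060590335
```

```bash
python3 -m handwheel '[[[0.25,0.37,0.4,0,0,0,255],[0.49,0.73,1,0,0,0,255],[0.49,0.73,1,0,0,0,255]]]' >/dev/null
python3 -m handwheel '[[[0,0,0.5,0,0,0,255],[0,0,0.9,0,0,0,255],[0,0,0.9,0,0,0,255],[0,0,0.9,0,0,0,255]]]'
python3 w.py
```

```text
t: 3.45
eef_pos: [0.5291, -0.1805, 0.0765]
ee_rot: [-3.142, -0.002, -0.227]
force: [0.9, 0.2, 0.5]
width: 0.0005
gripper_force: 0.0
3.45 [-3.14150673e+00 -2.42709628e-03 -2.27180275e-01] [ 0.52909166 -0.18048754  0.07649194] [0.90035436 0.16711422 0.48225143] need x,y -0.0005960896398125553 4.9050576023547396e-05
```

```bash
python3 -m handwheel '[[[0,0,0.1,0,0,0,255],[0,0,0.18,0,0,0,255],[0,0,0.23,0,0,0,255],[0,0,0.23,0,0,0,255]]]'
python3 -m handwheel '[[[0,0,0.02,0,0,0,255],[0,0,0.04,0,0,0,255],[0,0,0.04,0,0,0,255]]]'
```

```text
t: 3.95
eef_pos: [0.5281, -0.1812, 0.0564]
ee_rot: [3.141, -0.0, -0.229]
force: [-0.2, 1.0, 5.4]
width: 0.0005
gripper_force: 2.6
t: 4.32
eef_pos: [0.5281, -0.1814, 0.0542]
ee_rot: [3.141, -0.001, -0.228]
force: [-2.9, 2.2, 11.9]
width: 0.0005
gripper_force: 5.9
```

```bash
python3 -m handwheel '[[[0,-0.03,-0.005,0,0,0,255],[0,-0.1,-0.005,0,0,0,255],[0,-0.2,-0.005,0,0,0,255],[0,-0.28,-0.005,0,0,0,255],[0,-0.3,-0.005,0,0,0,255]]]'
python3 w.py 2
```

```text
t: 4.95
eef_pos: [0.5338, -0.1578, 0.0542]
ee_rot: [3.141, -0.001, -0.228]
force: [-1.3, -1.0, 7.6]
width: 0.0003
gripper_force: 3.7
4.95 [ 3.14129045e+00 -1.14644939e-03 -2.28102068e-01] [ 0.53379104 -0.15779702  0.05423269] [-1.28787918 -0.95701582  7.63128345] need x,y -2.1952000164317696e-05 0.023213991065128173
{'camera_matrix': array([[321.00312088,   0.        , 255.89281676],
       [  0.        , 321.00312088, 197.30141635],
       [  0.        ,   0.        ,   1.        ]]), 'dist_coeffs': array([0.01888752, 0.        , 0.        , 0.        , 0.        ]), 'hand_eye': array([[ 1.11692569e-04, -9.63469556e-01, -2.67817853e-01,
         7.16864269e-02],
       [ 9.99999925e-01,  8.08030439e-06,  3.87977995e-04,
         2.52357850e-04],
       [-3.71640937e-04, -2.67817876e-01,  9.63469484e-01,
        -1.58941539e-01],
       [ 0.00000000e+00,  0.00000000e+00,  0.00000000e+00,
         1.00000000e+00]])}
```

View pics/wrist2.png

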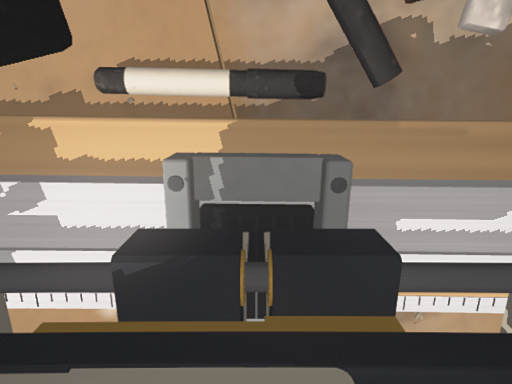

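The slider is centred at about column 257, in line with the fingers, so the pad is carrying it. I'll continue along the rail.

```bash
python3 -m handwheel '[[[0,-0.08,0,0,0,0,255],[0,-0.23,0,0,0,0,255],[0,-0.4,0,0,0,0,255],[0,-0.56,0,0,0,0,255],[0,-0.65,0,0,0,0,255]]]'
python3 -m handwheel '[[[0,-0.1,0,0,0,0,255],[0,-0.25,0,0,0,0,255],[0,-0.4,0,0,0,0,255],[0,-0.5,0,0,0,0,255],[0,-0.5,0,0,0,0,255]]]'
python3 w.py
```

```text
t: 5.68
eef_pos: [0.5462, -0.1069, 0.0543]
ee_rot: [-3.142, -0.002, -0.228]
force: [0.8, -2.1, 5.5]
width: 0.0006
gripper_force: 3.0
t: 6.3
eef_pos: [0.5558, -0.0676, 0.0544]
ee_rot: [-3.141, -0.003, -0.228]
force: [0.6, 0.5, 5.8]
width: 0.0003
gripper_force: 3.0
6.3 [-3.14085643e+00 -2.92212052e-03 -2.27661723e-01] [ 0.55578291 -0.06758779  0.05441071] [0.62341549 0.54532103 5.78399646] need x,y -0.0009618644645259841 0.11606044032445317
```

```bash
python3 -m handwheel '[[[0,0,0.008,0,0,0,255],[0,-0.04,0.008,0,0,0,255],[0,-0.08,0.008,0,0,0,255],[0,-0.12,0.008,0,0,0,255],[0,-0.15,0.008,0,0,0,255]]]'
python3 -m handwheel '[[[0,-0.03,0,0,0,0,255],[0,-0.06,0,0,0,0,255]]]'
python3 w.py 3
```

```text
t: 6.92
eef_pos: [0.5585, -0.0565, 0.0542]
ee_rot: [-3.141, -0.003, -0.228]
force: [1.2, -1.2, 8.9]
width: 0.0004
gripper_force: 4.6
t: 7.18
eef_pos: [0.5596, -0.0519, 0.0542]
ee_rot: [-3.141, -0.003, -0.228]
force: [-0.0, -1.3, 8.0]
width: 0.0006
gripper_force: 4.5
7.175 [-3.14104841 -0.00329122 -0.22810979] [ 0.55962368 -0.05185109  0.05421903] [-0.01904262 -1.26984765  8.00697198] need x,y -0.001130075515765902 0.13225818928019537
{'camera_matrix': array([[321.00312088,   0.        , 255.89281676],
       [  0.        , 321.00312088, 197.30141635],
       [  0.        ,   0.        ,   1.        ]]), 'dist_coeffs': array([0.01888752, 0.        , 0.        , 0.        , 0.        ]), 'hand_eye': array([[ 1.12752788e-04, -9.63469502e-01, -2.67818046e-01,
         7.16880438e-02],
       [ 9.99999925e-01,  9.13853710e-06,  3.88129478e-04,
         2.51559158e-04],
       [-3.71503449e-04, -2.67818069e-01,  9.63469431e-01,
        -1.58942793e-01],
       [ 0.00000000e+00,  0.00000000e+00,  0.00000000e+00,
         1.00000000e+00]])}
```

View pics/wrist3.png

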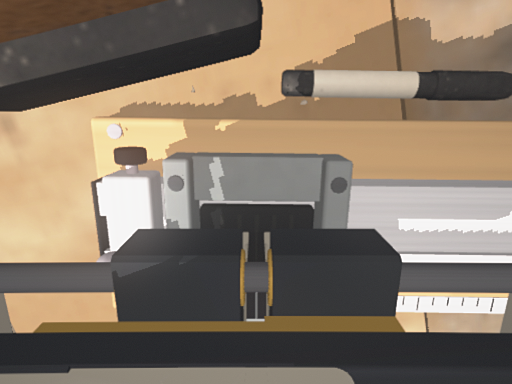

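The slider's left end, at about column 166, is almost touching the pin stop's right edge at about column 162. I'll creep on until the force along the rail rises.

```bash
python3 -m handwheel '[[[0,-0.02,0,0,0,0,255],[0,-0.04,0,0,0,0,255],[0,-0.04,0,0,0,0,255]]]'
python3 -m handwheel '[[[0,-0.02,0,0,0,0,255],[0,-0.04,0,0,0,0,255],[0,-0.04,0,0,0,0,255]]]'
python3 -m handwheel '[[[0,-0.02,0,0,0,0,255],[0,-0.03,0,0,0,0,255],[0,-0.03,0,0,0,0,255]]]'
```

```text
t: 7.65
eef_pos: [0.5604, -0.0486, 0.0542]
ee_rot: [-3.141, -0.003, -0.228]
force: [0.5, -1.5, 8.5]
width: 0.0006
gripper_force: 4.5
t: 8.02
eef_pos: [0.5612, -0.0455, 0.0542]
ee_rot: [-3.141, -0.003, -0.228]
force: [1.7, 0.4, 8.8]
width: 0.0003
gripper_force: 4.5
t: 8.4
eef_pos: [0.5615, -0.044, 0.0542]
ee_rot: [3.141, -0.003, -0.228]
force: [0.2, -4.2, 9.3]
width: 0.0007
gripper_force: 4.5
```

```bash
python3 -m handwheel '[[[0,-0.02,0,0,0,0,255],[0,-0.03,0,0,0,0,255],[0,-0.03,0,0,0,0,255]]]'
python3 w.py 4
```

```text
t: 8.78
eef_pos: [0.5614, -0.0421, 0.0542]
ee_rot: [3.14, -0.002, -0.228]
force: [-0.1, -6.2, 10.7]
width: 0.0003
gripper_force: 5.3
8.775 [ 3.14043521e+00 -2.04758883e-03 -2.28150971e-01] [ 0.56140324 -0.04213901  0.05418504] [-0.1091507  -6.18010108 10.67254121] need x,y -0.0006585043077962958 0.14212069258826837
{'camera_matrix': array([[321.00312088,   0.        , 255.89281676],
       [  0.        , 321.00312088, 197.30141635],
       [  0.        ,   0.        ,   1.        ]]), 'dist_coeffs': array([0.01888752, 0.        , 0.        , 0.        , 0.        ]), 'hand_eye': array([[ 1.11619330e-04, -9.63469582e-01, -2.67817760e-01,
         7.16870150e-02],
       [ 9.99999925e-01,  8.02737212e-06,  3.87895083e-04,
         2.53164046e-04],
       [-3.71575241e-04, -2.67817783e-01,  9.63469510e-01,
        -1.58941650e-01],
       [ 0.00000000e+00,  0.00000000e+00,  0.00000000e+00,
         1.00000000e+00]])}
```

View pics/wrist4.png

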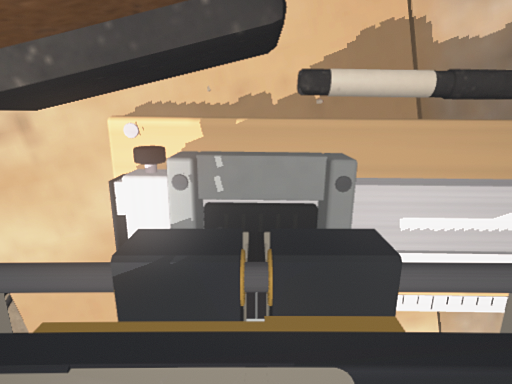

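The slider meets the stop block with no visible gap. The fingertips have slipped about 4 px on the pad, and the force along the rail is about 6 N, so it is butted. Now I lift straight up.

```bash
python3 -m handwheel '[[[0,0,-0.03,0,0,0,255],[0,0,-0.06,0,0,0,255],[0,0,-0.1,0,0,0,255],[0,0,-0.2,0,0,0,255],[0,0,-0.4,0,0,0,255]]]'
python3 -m handwheel '[[[0,0,-0.5,0,0,0,255],[0,0,-1,0,0,0,255],[0,0,-1,0,0,0,255],[0,0,-1,0,0,0,255]]]'
python3 -m handwheel '[[[0.0,0,-0.6,0,0,0,255],[-0.5,0,-0.6,0,0,0,255],[-0.7,0,-0.6,0,0,0,255],[-0.7,0,-0.6,0,0,0,255]]]'
python3 w.py 5
```

```text
t: 9.5
eef_pos: [0.5596, -0.0408, 0.0847]
ee_rot: [3.141, 0.002, -0.229]
force: [-0.2, -0.0, -0.0]
width: 0.0005
gripper_force: 0.0
t: 10.0
eef_pos: [0.56, -0.0407, 0.165]
ee_rot: [-3.141, -0.0, -0.229]
force: [0.2, 0.7, -0.2]
width: 0.0004
gripper_force: 0.0
t: 10.5
eef_pos: [0.5048, -0.0281, 0.2123]
ee_rot: [3.141, 0.001, -0.228]
force: [0.2, 0.4, 0.2]
width: 0.0005
gripper_force: 0.0
10.5 [ 3.14120878e+00  8.99989544e-04 -2.27924487e-01] [ 0.50476538 -0.02805617  0.21227877] [0.17955641 0.41341824 0.23034897] need x,y 0.057697622569931106 0.14297888076194046
{'camera_matrix': array([[321.00312088,   0.        , 255.89281676],
       [  0.        , 321.00312088, 197.30141635],
       [  0.        ,   0.        ,   1.        ]]), 'dist_coeffs': array([0.01888752, 0.        , 0.        , 0.        , 0.        ]), 'hand_eye': array([[ 1.10874819e-04, -9.63469572e-01, -2.67817794e-01,
         7.16850079e-02],
       [ 9.99999925e-01,  7.24168303e-06,  3.87941621e-04,
         2.52737682e-04],
       [-3.71830497e-04, -2.67817817e-01,  9.63469501e-01,
        -1.58940535e-01],
       [ 0.00000000e+00,  0.00000000e+00,  0.00000000e+00,
         1.00000000e+00]])}
```

View pics/wrist5.png

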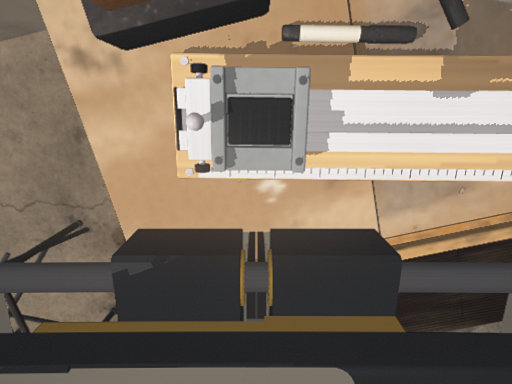

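The slider's left edge, at about column 211, sits against the stop block at columns 187–211. The pad at (260,121) is up, the pen is undisturbed, and the arm is clear.

```bash
python3 -c "
from station import arm
print(arm.job_done())"
```

```text
the job is handed in; nothing more can be done
None
```

I pushed the slider against the pin stop with its pad held down, let the pad up so the brake could grip, moved the arm clear and handed the job in at about 10.5 s; no verdict came back.

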